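# Stack the keyed roulettes on their stand and close the keeper

## Robot

A 7-joint arm with a two-finger parallel gripper is mounted at the origin on the work surface. World frame = base frame: x ahead of the robot, y to its left, z up, the work surface at z = 0. Lengths are in m, angles in rad, forces in N, time in s.
With the tool pointing down it reaches from about 0.425 to 0.8 m from the base axis. Payload 8.3 kg.
Tool frame: the origin (TCP) lies at the very end of the fingers, on their centre line; the grasp point (between the pads) lies behind it (robot.grip_point_offset is the z of the grasp point in the tool frame, in m); z points along the fingers, y is the direction in which the jaws open and shut (so a half turn about z gives the same grasp; the last joint's range is limited). The gripper opens to 85 mm and grips with 20 to 120 N. Pads are 22 mm wide; open, the fingers measure 114 mm over their backs; the gripper's body (76 mm by 85 mm) begins 54 mm behind the grasp point. The pads swing forward as they close: fully open they stand 13 mm farther back than shut.
Start: joints at [-1.364, 0.383, 0.016, 1.37, -0.006, 1.388, -0.046], TCP at [0.167, 0.602, 0.231] pointing down, gripper open.
Joint ranges: [-2.95, 2.95], [-0.25, 2.06], [-1.52, 1.56], [0.18, 2.33], [-1.44, 4.58], [0.02, 2.06], [-3.01, 3.01]. Speed limits (rad/s): [2.39, 2.39, 3.01, 3.01, 3.14, 3.14, 3.14].

## Interface

Orientations are given as a unit quaternion [x, y, z, w].
In Python, from rig import robot gives the robot as it stands.
- The arm moves only by the tool play_rows, never from a script. Its arguments are lists of equal length, an entry for each row: "xyz": the shift along the world's x, y, z scaled (see below), a list of three; "angular": the turn, a rotation vector about the world's x, y, z scaled (see below), a list of three; "grip": the opening, from 0 (shut) to 1 (fully open). In form: {"xyz": [[dx, dy, dz], ...], "angular": [[wx, wy, wz], ...], "grip": [grip, ...]}. A call has 1 to 12 rows; each row shifts and turns the commanded pose from where the row before left it; what a row does not reach is not made up. The controller multiplies each number of a shift by 0.08 m and each number of a turn by 45 degrees. A row lasts 1/8 s, in which the tool goes at most 62.5 mm and 10.7 degrees, less where a joint would pass 70% of its speed; a pose out of reach is approached as far as the arm can. A call with a number of a shift or a turn outside -1 to 1 is refused whole. A call with a gripper value outside its range is refused whole. The fingers move at their own pace and stop on an object; "force" is the grip in N (left out, the last holds). Time passes only in rows, so rows that do not move let the fingers close. It gives the time, the measured TCP pose, the force and the opening at its end, in the units of the state.
- robot.get_state(): the state, without advancing time (a new reading comes with each control period).
- robot.capture(name): name is "scene" or "side" or "wrist"; returns a dict with "frame" (420x560x3 uint8, blue, green, red), "z_map" (420x560 float32, m along the optical axis (not along the pixel's ray), 0 where there is no reading), "fx", "fy", "cx", "cy" (pixels), "k1" (the pictures are not rectified: a ray, as slopes to the right and down, at radius r is drawn at 1 + k1 r^2 times it, then the intrinsics apply), "R" (3x3) and "t" (3): a world point X has camera coordinates R X + t; the wrist camera has in their place "hand_eye" (4x4, takes a point from camera to tool coordinates, whose origin is the TCP and whose axes are the flange's). Camera axes: x right, y down, z forward; pixel columns grow to the right and rows downward; lengths in m; the calibration is good to about 2 mm. A picture is of the moment at which its call begins: read the wrist's pose just before it.
- robot.hand_in(): hands the job in, once; it reports no verdict.
The state is a dict: "time_s": time; "joint_pos": joint angles; "joint_velocities": joint speeds; "joint_efforts": joint torques, N m; "ee_pos": TCP position; "tool_rot": TCP orientation; "ft_force": force on the tool from outside, world axes, zero at the start; "torque": the same for the moment, N m; "gripper_width": finger opening in m.
Only numpy, scipy, OpenCV 4.12 (cv2) and the standard library are available. Lean on these libraries where they do the work, as an engineer would, in place of code of your own. Each camera call takes 0.05 s, during which the arm holds its last target. There are 200 camera calls.

## Task

Load the roulette stand: put the three fired-clay rings on the upright post, the largest at the bottom, then the middle one, then the smallest on top, turning each so that the flat in its bore meets the flat of the post and it drops fully home. Then swing the keeper arm all the way over until it lies level across the stack. Leave the other pots and tools where they are.

Things in the scene. Friction and masses are not known exactly. Their poses are not given: they have to be found in the camera images.
- stand: Fixed dark steel plate 90 (x) by 165 mm (y -48 to +117), 12 mm thick. Origin on the table under the axis of its upright D post: bright steel, 26 mm diameter, top 64 mm above the table, one flat over its whole height, 7 mm from the axis, facing the stand's +x. Top 5 mm taper in by 2.5 mm all round. A forked pillar 32 (x) by 22 mm (y), 82 mm high, at y = +88 mm carries the keeper.
- post_foot (a point): The point on the post's axis at the top face of the plate, 12 mm above the table; its axes are the stand's.
- roulette_large: Fired-clay ring lying flat, 64 mm outside diameter, 18 mm high, about 85 g. D bore: 29 mm diameter, one flat 8.5 mm from the axis on the ring's +x side (1.5 mm clearance on the post all round, 0.13 rad of turn either way). Origin at the ring's centre, 9 mm above its underside; z is its axis. It fits when its +x is the stand's +x; it starts up to 1.5 rad off that.
- roulette_medium: As the large ring, with the same bore and height, but 54 mm outside diameter, about 55 g.
- roulette_small: As the large ring, with the same bore and height, but 44 mm outside diameter, about 32 g.
- keeper (a joint): Angle of the keeper arm (rad) about a level hinge along the stand's x. 0: level, pointing away from the post (stand's +y); pi/2: upright; pi, its stop: level across the post, underside 67 mm above the table, 1 mm over three seated rings. Starts at 0.2 to 0.8. Friction (0.15 N m) about holds it where left; 3 N at the knob move it.
- keeper_hinge (a point): Point on the keeper's hinge axis, 88 mm from the post axis towards the stand's +y and 72 mm above the table; its axes are the stand's. The keeper is a bar 12 mm wide (along x), 10 mm thick, 118 mm long from here, then the knob.
- keeper_knob (a point): Centre of the wooden knob at the keeper's end, 130 mm from the hinge: a roller 24 mm in diameter and 24 mm long whose axis lies along the stand's x, so that two fingers on its flat ends let it turn between them. Its axes turn with the keeper; its y points from the hinge to the knob.
- bowl: Bystander: small cream bowl, 90 mm wide, 45 mm high. Origin under its foot.
- mug: Bystander: clay mug, 76 mm wide without its handle, 80 mm high. Origin under its foot.
- rib: Bystander: flat wooden rib 45 x 95 x 6 mm. Origin at its underside.
- brush: Bystander: brush lying on the table.
- glaze_jar: Bystander: grey jar with white cap, 64 mm wide, 85 mm high. Origin under its foot.
- stamp: Bystander: small clay stamp standing on end, 30 mm wide, 46 mm high. Origin under its foot.
- cup: Bystander: cream cup, 72 mm wide, 70 mm high. Origin under its foot.
Not all that is in view belongs to the job. What is shaped like the roulette_medium but purple is not meant.

How it is judged:
On the way, in this order (a step that is already met when the one before it is completed fails the run):
1. the largest ring is home on the plate (z of roulette_large in the frame of post_foot between 0.006 and 0.012 m and horizontal distance between roulette_large and post_foot below 0.004 m and angle between the z axis of roulette_large and the z axis of post_foot, either way round below 0.08 rad and angle between the x axis of roulette_large and the x axis of post_foot, either way round below 0.25 rad), for 0.2 s.
2. the middle ring is home on the largest (z of roulette_medium in the frame of post_foot between 0.024 and 0.03 m and horizontal distance between roulette_medium and post_foot below 0.004 m and angle between the z axis of roulette_medium and the z axis of post_foot, either way round below 0.08 rad and angle between the x axis of roulette_medium and the x axis of post_foot, either way round below 0.25 rad), for 0.2 s.
3. the smallest ring is home on top (z of roulette_small in the frame of post_foot between 0.042 and 0.048 m and horizontal distance between roulette_small and post_foot below 0.004 m and angle between the z axis of roulette_small and the z axis of post_foot, either way round below 0.08 rad and angle between the x axis of roulette_small and the x axis of post_foot, either way round below 0.25 rad), for 0.2 s.
4. the keeper lies level across the stack (value of joint keeper above 3.04 rad), for 0.2 s.
At the end, for the whole second after the job is handed in: All three rings at rest on the post, largest at the bottom, middle, smallest on top, each fully home (height within 3 mm, axis within 4 mm of the post's, level within 0.08 rad, flat in line with the post's within 0.25 rad), and the keeper swung over past 3.04 rad (its stop is at 3.14) (all of step 1 and all of step 2 and all of step 3 and linear speed of each of roulette_large, roulette_medium, roulette_small below 0.02 m/s and value of joint keeper above 3.04 rad); the robot touches nothing.
It fails at once if one of the other things (bowl, mug, rib, brush, jar, stamp, cup) is moved more than 30 mm (distance of any of bowl, mug, rib, brush, glaze_jar, stamp, cup from where it was at the start of the episode above 0.03 m).
It also fails if it takes over 72 s, if anything falls off the work surface, if the arm or the gripper's body presses on something with over 40 N, if the wrist force passes 120 N, or if a joint passes its speed limit or range.

## Working session

There is one attempt and no reset: what is moved stays moved. The work goes in short steps, Python scripts to look and compute and a tool call to move; the robot and the scene stay as the last step left them, time stands still between calls to the robot, and variables do not carry over. Pictures are saved under pics/ and viewed, about 8 in all and at most 12, crops included, and the job is handed in when it is done.

Besides the shell and the picture viewer there is one more tool, called after "Emit:" by a JSON object that holds its "method" and its "body". play_rows: Moves the arm, as the interface text tells. Its arguments: {"type":"object","properties":{"xyz":{"type":"array"},"angular":{"type":"array"},"grip":{"type":"array"},"force":{"type":"number"}},"required":["xyz","angular","grip"]}

```bash
ls; mkdir -p pics; cat > h.py <<'E'
import numpy as np, cv2
from rig import robot
def cam(name):
    s=robot.get_state(); c=robot.capture(name)
    if "hand_eye" in c:
        from scipy.spatial.transform import Rotation as Ro
        T=np.eye(4);T[:3,:3]=Ro.from_quat(s["tool_rot"]).as_matrix();T[:3,3]=s["ee_pos"]
        M=T@np.array(c["hand_eye"])
        c["R"]=M[:3,:3].T;c["t"]=-M[:3,:3].T@M[:3,3]
    c["R"]=np.array(c["R"]);c["t"]=np.array(c["t"]).ravel()
    return c
def rays(c,uv):
    uv=np.atleast_2d(np.array(uv,float));K=np.array([[c["fx"],0,c["cx"]],[0,c["fy"],c["cy"]],[0,0,1]])
    d=np.array([(uv[:,0]-c["cx"])/c["fx"],(uv[:,1]-c["cy"])/c["fy"]]).T
    p=d.copy()
    for _ in range(20): p=d/(1+c["k1"]*(p**2).sum(1,keepdims=True))
    return np.c_[p,np.ones(len(p))]
def plane(c,uv,z):
    r=rays(c,uv)@c["R"]; o=-c["R"].T@c["t"]
    return o+r*((z-o[2])/r[:,2])[:,None]
def cloud(c):
    v,u=np.mgrid[:420,:560]
    r=rays(c,np.c_[u.ravel(),v.ravel()])*c["z_map"].reshape(-1,1)
    P=(r-c["t"])@c["R"]; P[c["z_map"].ravel()<=0]=np.nan
    return P.reshape(420,560,3)
def proj(c,X):
    p=np.atleast_2d(X)@c["R"].T+c["t"]; s=p[:,:2]/p[:,2:]; s=s*(1+c["k1"]*(s**2).sum(1,keepdims=True))
    return s*[c["fx"],c["fy"]]+[c["cx"],c["cy"]]
E
python3 - <<'E'
from h import *
s=robot.get_state();print(s, robot.grip_point_offset)
for n in("scene","side"):
    c=cam(n);cv2.imwrite(f"pics/{n}0.png",c["frame"]);print(n,-c["R"].T@c["t"],c["k1"],c["fx"])
    np.savez(f"{n}0.npz",**{k:c[k] for k in c})
E
```

```text
pics
{'time_s': 0.0, 'joint_pos': array([-1.3639296 ,  0.38423584,  0.01640184,  1.37114607, -0.00628024,
        1.38820277, -0.04651849]), 'joint_velocities': array([-0.00135906, -0.00087556,  0.00017587, -0.00075286, -0.0012644 ,
        0.0010942 , -0.0009761 ]), 'joint_efforts': array([ 4.93762800e-04, -6.27600503e+01,  8.44680034e-01, -3.71842289e+01,
        1.66109222e-02,  1.38521558e-02,  7.60772821e-06]), 'ee_pos': array([0.16642143, 0.60191793, 0.2302842 ]), 'tool_rot': array([ 1.34463238e-01,  9.90918107e-01, -9.65963845e-04, -9.84229934e-05]), 'ft_force': array([-0.22456774,  0.13013626,  0.2967573 ]), 'torque': array([ 0.00386803, -0.00030664,  0.00884326]), 'gripper_width': 0.08527102738041646} -0.0187
scene [ 1.03468378 -0.28197221  1.09278021] -0.01595736288680074 454.958339096685
side [0.16538112 0.99856977 0.85528085] -0.0979821563766678 471.0576582398368
```

View pics/scene0.png

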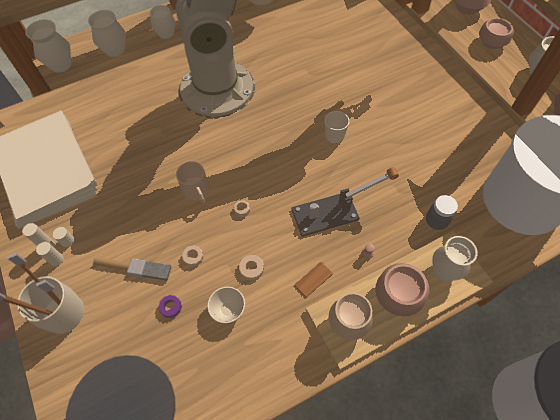

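View pics/side0.png

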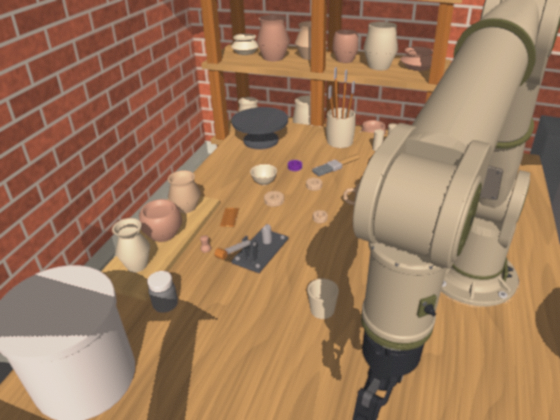

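The scene view shows the rings at about (242,207) small, (192,255) medium and (251,266) large. The post is at (314,206), the pillar at (346,196) and the knob at (393,173). The purple decoy is at (170,306). Next I measure these positions.

```bash
python3 - <<'E'
from h import *
c=dict(np.load("scene0.npz")); c["R"]=c["R"];P=cloud(c)
for n,(u,v) in dict(small=(242,207),med=(192,255),large=(251,266)).items():
    Q=P[v-22:v+22,u-22:u+22].reshape(-1,3); 
    m=(Q[:,2]>.014)&(Q[:,2]<.024); q=Q[m]
    (x,y),r=cv2.minEnclosingCircle(q[:,:2].astype(np.float32)); print(n,x,y,2*r,np.median(q[:,2]),m.sum())
# post top, plate, knob
Q=P[195:215,304:325].reshape(-1,3);m=(Q[:,2]>.058)&(Q[:,2]<.07);print("post",Q[m].mean(0),m.sum())
Q=P[185:240,285:365].reshape(-1,3);m=(Q[:,2]>.008)&(Q[:,2]<.016);q=Q[m];print("plate",cv2.minAreaRect(q[:,:2].astype(np.float32)))
Q=P[160:190,380:405].reshape(-1,3);m=(Q[:,2]>.07);q=Q[m];print("knob",q.mean(0),q.max(0),q.min(0))
for n,(u,v) in dict(bowl=(226,305),mug=(191,178),stamp=(369,252),rib=(313,279),cup=(336,127),jar=(443,212),brush=(155,270)).items(): print(n,P[v,u])
cv2.imwrite("pics/crop.png",cv2.resize(c["frame"][150:300,170:420],None,fx=3,fy=3,interpolation=cv2.INTER_CUBIC))
E
```

```text
small 0.4476894438266754 -0.11816737055778503 0.04542660340666771 0.017297862457312026 110
med 0.5125442743301392 -0.2894068956375122 0.05427554249763489 0.017638783530569108 223
large 0.6119384765625 -0.17015886306762695 0.06433091312646866 0.017583266488956625 366
post [0.55781351 0.04033792 0.06208923] 56
plate ((0.5653373599052429, 0.0745898187160492), (0.16489635407924652, 0.09160631150007248), 79.61399841308594)
knob [0.59641701 0.2365273  0.12498634] [0.60871602 0.25636654 0.13680378] [0.58347639 0.21098054 0.10562872]
bowl [ 0.67089139 -0.26638485  0.00429231]
mug [ 0.28713368 -0.2023074   0.005325  ]
stamp [0.72518705 0.10830944 0.03425002]
rib [ 0.71201026 -0.04456544  0.00281158]
cup [0.32735291 0.25201953 0.00921097]
jar [0.73556712 0.31240793 0.08514293]
brush [ 0.50844875 -0.38820897  0.01728891]
```

View pics/crop.png

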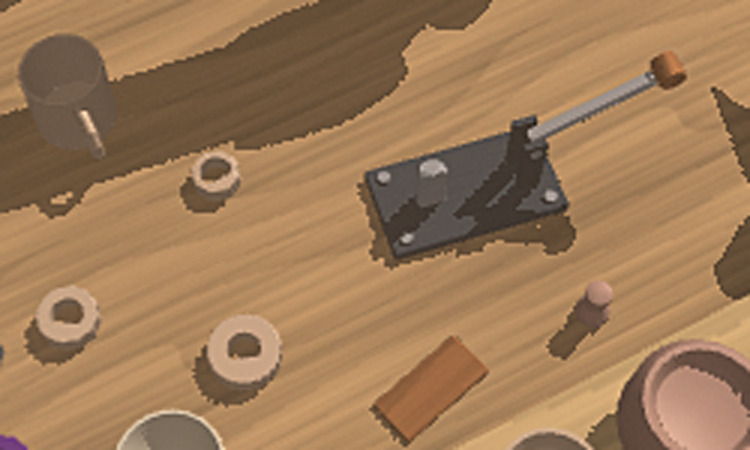

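The D bores and the post's flat are visible. The stand's yaw is about -10.4°, and the plate centre agrees with the post position. Now I move over the rings for a wrist view, turning the jaws along the stand's x on the way.

Emit:
{"method": "play_rows", "body": {"xyz": [[0.56,-0.375,0.19],[0.56,-0.375,0.19],[0.56,-0.375,0.19],[0.56,-0.375,0.19],[0.56,-0.375,0.19],[0.56,-0.375,0.19],[0.56,-0.375,0.19],[0.56,-0.375,0.19]], "angular": [[0,0,-0.11],[0,0,-0.11],[0,0,-0.11],[0,0,-0.11],[0,0,-0.11],[0,0,-0.11],[0,0,-0.11],[0,0,-0.11]], "grip": [1,1,1,1,1,1,1,1]}}

```text
time_s: 1.1
ee_pos: [0.526, 0.3613, 0.353]
tool_rot: [0.463, 0.886, -0.0, -0.0]
ft_force: [0.7, 1.3, 0.6]
gripper_width: 0.0849
```

Emit:
{"method": "play_rows", "body": {"xyz": [[0,-0.75,0],[0,-0.75,0],[0,-0.75,0],[0,-0.75,0],[0,-0.75,0],[0,-0.75,0],[0,-0.75,0],[0,-0.75,0],[0,0,0]], "angular": [[0,0,-0.11],[0,0,-0.11],[0,0,-0.11],[0,0,-0.11],[0,0,-0.11],[0,0,-0.11],[0,0,-0.11],[0,0,-0.11],[0,0,-0.11]], "grip": [1,1,1,1,1,1,1,1,1]}}

```text
time_s: 2.22
ee_pos: [0.5234, -0.1241, 0.353]
tool_rot: [0.768, 0.64, -0.001, 0.001]
ft_force: [-0.3, 0.7, -0.4]
gripper_width: 0.0857
```

```bash
python3 - <<'E'
from h import *
s=robot.get_state();print(s["time_s"],s["joint_pos"].round(3),s["ee_pos"],s["tool_rot"])
c=cam("wrist");cv2.imwrite("pics/w1.png",c["frame"]);np.savez("w1.npz",**c);print(c["hand_eye"],-c["R"].T@c["t"],c["fx"])
print(proj(c,[[.4477,-.118,.018],[.5125,-.289,.018],[.612,-.17,.018]]))
E
```

```text
2.225 [-0.409  0.185  0.699  1.404 -0.117  1.595  0.098] [ 0.52335364 -0.12410477  0.3530498 ] [ 7.68007010e-01  6.40440779e-01 -6.36207880e-04  6.60606309e-04]
[[ 5.95079594e-04 -9.60767387e-01 -2.77354781e-01  7.03749973e-02]
 [ 9.99999802e-01  6.28220098e-04 -3.06246937e-05 -6.59953936e-04]
 [ 2.03663055e-04 -2.77354708e-01  9.60767570e-01 -1.41626229e-01]
 [ 0.00000000e+00  0.00000000e+00  0.00000000e+00  1.00000000e+00]] [ 0.53536729 -0.05449742  0.49454734] 292.25453060267154
[[231.26323286 176.7740184 ]
 [287.7027822  263.60975223]
 [334.54412692 189.76264713]]
```

View pics/w1.png

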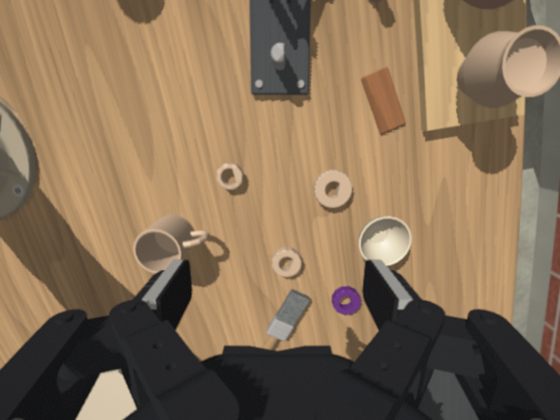

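The wrist view shows all three rings, and the projected scene positions match: small (231,177), medium (288,263), large (334,190). I'll go over the large ring for a close look.

Emit:
{"method": "play_rows", "body": {"xyz": [[0.222,-0.115,-0.595],[0.222,-0.115,-0.595],[0.222,-0.115,-0.595],[0.222,-0.115,-0.595],[0.222,-0.115,-0.595],[0,0,0]], "angular": [[0,0,0],[0,0,0],[0,0,0],[0,0,0],[0,0,0],[0,0,0]], "grip": [1,1,1,1,1,1]}}

```text
time_s: 3.02
ee_pos: [0.6116, -0.1621, 0.1097]
tool_rot: [0.763, 0.646, -0.003, -0.003]
ft_force: [-0.2, -0.1, 0.1]
gripper_width: 0.0856
```

```bash
cat >> h.py <<'E'
def rect(c,x,y,z,half=.045,n=360):
    """top-down orthophoto of plane z, x right? columns=+x, rows=-y"""
    g=np.linspace(-half,half,n); X,Y=np.meshgrid(x+g,y-g)
    p=proj(c,np.c_[X.ravel(),Y.ravel(),np.full(X.size,z)]).astype(np.float32).reshape(n,n,2)
    return cv2.remap(c["frame"],p[...,0],p[...,1],cv2.INTER_LINEAR)
def ring(c,x,y,D,ztop=.018,name=None):
    """ring yaw & centre from top-rim mask in depth, refined by the bore contour"""
    half=.045;n=360;s=n/(2*half)
    im=rect(c,x,y,ztop); 
    P=cloud(c); q=P[(abs(P[...,2]-ztop)<.004)&(np.hypot(P[...,0]-x,P[...,1]-y)<D/2+.012)]
    (cx,cy),r=cv2.minEnclosingCircle(q[:,:2].astype(np.float32))
    z=cv2.remap(P[...,2].astype(np.float32),*[a.astype(np.float32) for a in np.moveaxis(proj(c,np.c_[[k.ravel() for k in np.meshgrid(x+np.linspace(-half,half,n),y-np.linspace(-half,half,n))]+[np.full(n*n,ztop)]].T if False else np.array([k.ravel() for k in np.meshgrid(x+np.linspace(-half,half,n),y-np.linspace(-half,half,n))]+[np.full(n*n,ztop)]).T).reshape(n,n,2),2,0)],cv2.INTER_NEAREST)
    m=((z>ztop-.004)&(z<ztop+.004)).astype(np.uint8)
    cs,h=cv2.findContours(m,cv2.RETR_CCOMP,cv2.CHAIN_APPROX_NONE)
    for k,a in zip(cs,h[0]):
        A=cv2.contourArea(k)/s/s*1e6
        if A>200:
            (u,v),r2=cv2.minEnclosingCircle(k); e=[x-half+u/s,y+half-v/s]
            print("inner" if a[3]>=0 else "outer","c",np.round(e,4),"d",round(2*r2/s,4),"area mm2",round(A))
    print("depth circle",cx,cy,2*r,"z",np.median(q[:,2]))
    if name: cv2.imwrite(name,np.hstack([im,cv2.cvtColor(m*255,cv2.COLOR_GRAY2BGR)]))
    return im,m
E
python3 - <<'E'
from h import *
s=robot.get_state();print(s["time_s"],s["joint_pos"].round(3),s["ee_pos"],s["tool_rot"])
c=cam("wrist");np.savez("w2.npz",**c);ring(c,.612,-.170,.064,name="pics/r1.png")
cv2.imwrite("pics/w2.png",c["frame"])
E
```

```text
3.025 [-0.237  0.551  0.635  1.522 -0.339  1.19   0.291] [ 0.61158986 -0.16209853  0.10967638] [ 0.76313782  0.64621976 -0.00304174 -0.00338257]
outer c [ 0.6098 -0.1684] d 0.064 area mm2 2991
inner c [ 0.6095 -0.1686] d 0.0293 area mm2 534
depth circle 0.6097134947776794 -0.16955485939979553 0.06435415893793106 z 0.017034892163709126
```

View pics/r1.png

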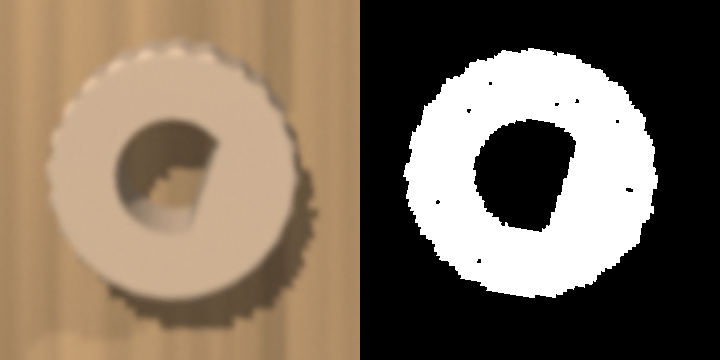

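The large ring is clear: the D flat faces right and slightly down, the inner diameter is 29.3 mm, and the yaw is about -16°. I'll add a yaw fit and a planning helper that only prints numbers.

```bash
cat >> h.py <<'E'
def yaw(m,x,y,half=.045,n=360):
    s=n/(2*half)
    cs,h=cv2.findContours(m,cv2.RETR_CCOMP,cv2.CHAIN_APPROX_NONE)
    k=max([k for k,a in zip(cs,h[0]) if a[3]>=0],key=cv2.contourArea)
    hull=cv2.convexHull(k); (u,v),r=cv2.minEnclosingCircle(hull)
    p=k[:,0].astype(float); w=p[np.hypot(p[:,0]-u,p[:,1]-v)<.8*r]
    vx,vy,x0,y0=cv2.fitLine(w.astype(np.float32),cv2.DIST_HUBER,0,.01,.01).ravel()
    nx,ny=vy,-vx
    if nx*(x0-u)+ny*(y0-v)<0: nx,ny=-nx,-ny
    return np.degrees(np.arctan2(-ny,nx)), np.round([x-half+u/s,y+half-v/s],4)
def plan(x,y,z,az):
    """az: jaw azimuth deg. prints totals in scaled units"""
    from scipy.spatial.transform import Rotation as Ro
    s=robot.get_state(); R=Ro.from_quat(s["tool_rot"]); a=np.radians(az)
    yv=np.array([np.cos(a),np.sin(a),0]); 
    if yv@R.as_matrix()[:,1]<0: yv=-yv
    zv=np.array([0,0,-1.]); T=np.c_[np.cross(yv,zv),yv,zv]
    w=np.degrees((Ro.from_matrix(T)*R.inv()).as_rotvec())/45; d=(np.array([x,y,z])-s["ee_pos"])/.08
    yy=R.as_matrix()[:,1]; print("t",s["time_s"],"at",s["ee_pos"].round(4),"az",round(np.degrees(np.arctan2(yy[1],yy[0])),2),"W",s["gripper_width"].round(4),"q7",s["joint_pos"][6].round(2),"F",s["ft_force"].round(1))
    print(" total xyz",d.round(3),"ang",w.round(3))
E
python3 - <<'E'
from h import *
c=dict(np.load("w2.npz"));im,m=ring(c,.612,-.170,.064);print(yaw(m,.612,-.170))
plan(.6097,-.1690,0.0,-10.4)
w=dict(np.load("w1.npz"));P=cloud(w)
q=P[(P[...,2]>.059)&(P[...,2]<.068)&(np.hypot(P[...,0]-.558,P[...,1]-.04)<.02)];print("post w1",q.mean(0),len(q))
q=P[(P[...,2]>.009)&(P[...,2]<.016)&(np.hypot(P[...,0]-.565,P[...,1]-.074)<.11)];print(cv2.minAreaRect(q[:,:2].astype(np.float32)))
E
```

```text
outer c [ 0.6098 -0.1684] d 0.064 area mm2 2991
inner c [ 0.6095 -0.1686] d 0.0293 area mm2 534
depth circle 0.6097134947776794 -0.16955485939979553 0.06435415893793106 z 0.017034892163709126
(np.float32(-18.91611), array([ 0.6095, -0.1686]))Traceback (most recent call last):
  File "<stdin>", line 3, in <module>
  File "h.py", line 69, in plan
    yy=R.as_matrix()[:,1]; print("t",s["time_s"],"at",s["ee_pos"].round(4),"az",round(np.degrees(np.arctan2(yy[1],yy[0])),2),"W",s["gripper_width"].round(4),"q7",s["joint_pos"][6].round(2),"F",s["ft_force"].round(1))
                                                                                                                                 ^^^^^^^^^^^^^^^^^^^^^^^^
AttributeError: 'float' object has no attribute 'round'
```

```bash
sed -i 's/s\["gripper_width"\].round(4)/round(float(s["gripper_width"]),4)/' h.py
python3 - <<'E'
from h import *
plan(.6097,-.1688,0.0,-10.4)
w=dict(np.load("w1.npz"));P=cloud(w)
q=P[(P[...,2]>.059)&(P[...,2]<.068)&(np.hypot(P[...,0]-.558,P[...,1]-.04)<.02)];print("post w1",q.mean(0),len(q))
q=P[(P[...,2]>.009)&(P[...,2]<.016)&(np.hypot(P[...,0]-.565,P[...,1]-.074)<.11)];print(cv2.minAreaRect(q[:,:2].astype(np.float32)))
E
```

```text
t 3.075 at [ 0.6127 -0.1626  0.1129] az -9.51 W 0.0855 q7 0.29 F [0.4 0.2 1.1]
 total xyz [-0.037 -0.077 -1.412] ang [-0.001 -0.006 -0.02 ]
post w1 [0.55366377 0.04162751 0.06242471] 231
((0.5597937107086182, 0.05878669023513794), (0.13056723773479462, 0.08978035300970078), 79.72793579101562)
```

Emit:
{"method": "play_rows", "body": {"xyz": [[-0.018,-0.038,-0.45],[-0.019,-0.039,-0.45],[0,0,-0.35],[0,0,-0.16],[0,0,0],[0,0,0],[0,0,0],[0,0,0],[0,0,0]], "angular": [[0,-0.006,-0.02],[0,0,0],[0,0,0],[0,0,0],[0,0,0],[0,0,0],[0,0,0],[0,0,0],[0,0,0]], "grip": [1,1,1,1,0,0,0,0,0], "force": 40}}

```text
time_s: 4.2
ee_pos: [0.6122, -0.17, 0.0043]
tool_rot: [0.769, 0.64, 0.003, 0.003]
ft_force: [-1.2, -0.3, 7.9]
gripper_width: 0.0621
```

```bash
python3 - <<'E'
from h import *
plan(.55,.04,.16,-10.4)
c=cam("wrist");cv2.imwrite("pics/w3.png",c["frame"][120:])
E
```

```text
t 4.2 at [ 0.6122 -0.17    0.0043] az -10.49 W 0.0621 q7 0.34 F [-1.2 -0.3  7.9]
 total xyz [-0.778  2.625  1.946] ang [0.    0.01  0.002]
```

View pics/w3.png

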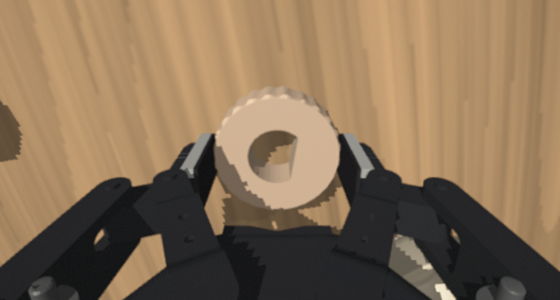

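The ring is held, centred between the pads at width 62 mm. I lift it and move to a spot just short of the post, so the camera sees both the post and the held ring.

Emit:
{"method": "play_rows", "body": {"xyz": [[0,0,0.5],[-0.15,0.3,0.6],[-0.35,0.6,0.35],[-0.4,0.63,0],[0,0,0],[0,0,0],[0,0,0]], "angular": [[0,0,0],[0,0,0],[0,0,0],[0,0,0],[0,0,0],[0,0,0],[0,0,0]], "grip": [0,0,0,0,0,0,0]}}

```text
time_s: 5.12
ee_pos: [0.5393, -0.0489, 0.1185]
tool_rot: [0.77, 0.639, 0.002, 0.002]
ft_force: [0.5, -1.3, -1.6]
gripper_width: 0.0621
```

```bash
cat >> h.py <<'E'
def topmask(c,x,y,z,rad,tol=.004,half=.045,n=360):
    P=cloud(c); g=np.linspace(-half,half,n);X,Y=np.meshgrid(x+g,y-g)
    p=proj(c,np.c_[X.ravel(),Y.ravel(),np.full(X.size,z)]).astype(np.float32).reshape(n,n,2)
    Z=cv2.remap(P[...,2].astype(np.float32),p[...,0],p[...,1],cv2.INTER_NEAREST)
    return ((abs(Z-z)<tol)&(np.hypot(X-x,Y-y)<rad)).astype(np.uint8)
def tcp_off(v): # world xy offset -> (jaw, toolx) comps
    from scipy.spatial.transform import Rotation as Ro
    R=Ro.from_quat(robot.get_state()["tool_rot"]).as_matrix(); return R[:2,1]@v,R[:2,0]@v
E
python3 - <<'E'
from h import *
plan(.5395,-.0475,.12,-10.4)
c=cam("wrist");np.savez("w4.npz",**c);P=cloud(c);e=robot.get_state()["ee_pos"]
print(e)
q=P[(P[...,2]>.056)&(P[...,2]<.068)&(np.hypot(P[...,0]-.555,P[...,1]-.042)<.02)];print("post",q.mean(0),len(q),cv2.minEnclosingCircle(q[:,:2].astype(np.float32)))
q=P[(np.hypot(P[...,0]-e[0],P[...,1]-e[1])<.03)&(P[...,2]<e[2]+.04)&(P[...,2]>e[2]-.01)];zt=np.median(q[:,2]);print("ringtop z rel tcp",zt-e[2],len(q))
m=topmask(c,e[0],e[1],zt,.04);a=rect(c,e[0],e[1],zt)
try:print("ring",yaw(m,e[0],e[1]))
except Exception as x:print(x)
b=rect(c,.555,.042,.064)
cv2.imwrite("pics/r4.png",np.hstack([a,cv2.cvtColor(m*255,8),b]) if 0 else np.hstack([a,b]))
E
```

```text
t 5.125 at [ 0.5393 -0.0489  0.1185] az -10.62 W 0.0621 q7 0.04 F [ 0.5 -1.3 -1.6]
 total xyz [0.003 0.018 0.019] ang [0.001 0.007 0.005]
[ 0.53917244 -0.04896298  0.11824952]
post [0.55409933 0.04147691 0.06204221] 1106 ((0.5559801459312439, 0.04140143096446991), 0.01310239639133215)
ringtop z rel tcp 0.012844616226638045 9303
ring (np.float32(-18.364273), array([ 0.5381, -0.0472]))
```

View pics/r4.png

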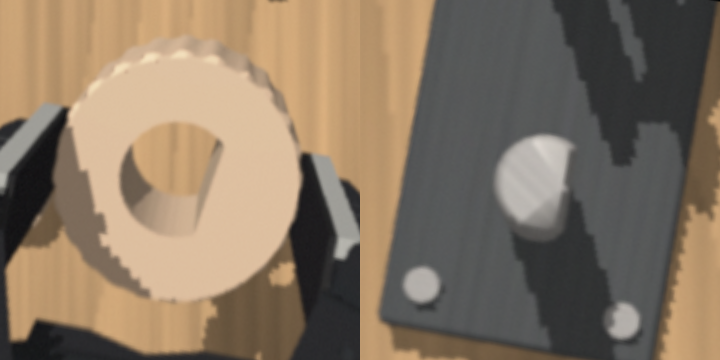

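The picture is clear. The held ring's yaw is about -18° with its centre at TCP+(-1,+2) mm, and the post axis is at (0.556,0.0414). Next I move above the post and turn by +7.4°.

Emit:
{"method": "play_rows", "body": {"xyz": [[0.075,0.37,0],[0.075,0.37,-0.2],[0.074,0.368,-0.21],[0,0,0],[0,0,0],[0,0,0]], "angular": [[0,0.003,0.055],[0,0.003,0.055],[0,0,0.055],[0,0,0],[0,0,0],[0,0,0]], "grip": [0,0,0,0,0,0]}}

```text
time_s: 5.92
ee_pos: [0.5568, 0.0405, 0.0853]
tool_rot: [0.726, 0.687, -0.0, 0.0]
ft_force: [0.4, -0.5, -0.5]
gripper_width: 0.0619
```

```bash
python3 - <<'E'
from h import *
plan(.5571,.0396,.0165,-3.2)
c=cam("wrist");e=robot.get_state()["ee_pos"]
zt=e[2]+.0132
m=topmask(c,e[0],e[1],zt,.04);
print("ring",yaw(m,e[0],e[1]),e)
P=cloud(c);q=P[(P[...,2]>.056)&(P[...,2]<.068)&(np.hypot(P[...,0]-.555,P[...,1]-.042)<.02)];print("post",len(q),q.mean(0) if len(q) else 0)
E
```

```text
t 5.925 at [0.5568 0.0405 0.0853] az -3.14 W 0.0619 q7 0.03 F [ 0.4 -0.5 -0.5]
 total xyz [ 0.004 -0.011 -0.86 ] ang [ 0.     0.    -0.001]
ring (np.float32(-11.907195), array([0.5557, 0.0423])) [0.55686372 0.04044016 0.0854745 ]
post 276 [0.55451215 0.03561839 0.06249845]
```

Emit:
{"method": "play_rows", "body": {"xyz": [[0.003,-0.012,-0.15],[0,0,-0.12],[0,0,-0.12],[0,0,-0.12],[0,0,0]], "angular": [[0,0,0.015],[0,0,0],[0,0,0],[0,0,0],[0,0,0]], "grip": [0,0,0,0,0]}}

```text
time_s: 6.6
ee_pos: [0.5562, 0.0402, 0.0434]
tool_rot: [0.722, 0.692, -0.001, -0.001]
ft_force: [-0.2, 0.3, -0.4]
gripper_width: 0.062
```

It's threaded with no contact force. I lower it home, release and rise.

Emit:
{"method": "play_rows", "body": {"xyz": [[0,0,-0.15],[0,0,-0.15],[0,0,-0.02],[0,0,0],[0,0,0],[0,0,0],[0,0,0.3],[0,0,0.7],[0,0,0.5]], "angular": [[0,0,0],[0,0,0],[0,0,0],[0,0,0],[0,0,0],[0,0,0],[0,0,0],[0,0,0],[0,0,0]], "grip": [0,0,0,1,1,1,1,1,1]}}

```text
time_s: 7.72
ee_pos: [0.5575, 0.0401, 0.1413]
tool_rot: [0.722, 0.692, 0.001, 0.0]
ft_force: [0.9, -0.0, 0.5]
gripper_width: 0.0854
```

```bash
python3 - <<'E'
from h import *
c=cam("wrist");P=cloud(c)
q=P[(np.hypot(P[...,0]-.556,P[...,1]-.0414)<.034)&(np.hypot(P[...,0]-.556,P[...,1]-.0414)>.018)];print("ring top z",np.percentile(q[:,2],[10,30,50,70,90]),len(q))
plan(.5125,-.289,.115,-10.4)
E
```

```text
ring top z [0.02894122 0.22428735 0.23260862 0.23726163 0.241361  ] 14920
t 7.775 at [0.5601 0.04   0.1465] az -2.45 W 0.0854 q7 0.01 F [ 2.7 -0.5  4. ]
 total xyz [-0.595 -4.113 -0.394] ang [-0.002  0.011 -0.177]
```

Ring top is at z≈0.029, so it is home. On to the medium ring.

Emit:
{"method": "play_rows", "body": {"xyz": [[-0.09,-0.59,0],[-0.09,-0.59,0],[-0.09,-0.59,0],[-0.09,-0.59,-0.08],[-0.09,-0.59,-0.1],[-0.09,-0.59,-0.1],[-0.08,-0.56,-0.1],[0,0,0],[0,0,0],[0,0,0]], "angular": [[0,0,-0.025],[0,0,-0.025],[0,0,-0.025],[0,0,-0.025],[0,0,-0.025],[0,0,-0.025],[0,0,-0.025],[0,0,0],[0,0,0],[0,0,0]], "grip": [1,1,1,1,1,1,1,1,1,1]}}

```text
time_s: 9.02
ee_pos: [0.5082, -0.286, 0.1086]
tool_rot: [0.767, 0.642, 0.001, -0.0]
ft_force: [0.3, -0.4, 0.4]
gripper_width: 0.0854
```

```bash
python3 - <<'E'
from h import *
c=cam("wrist");im,m=ring(c,.5105,-.288,.054,name="pics/r5.png");print(yaw(m,.5105,-.288))
plan(.5105,-.288,.001,-10.4)
s=robot.get_state();print(s["joint_pos"].round(2))
E
```

```text
outer c [ 0.51  -0.289] d 0.0545 area mm2 2150
inner c [ 0.5095 -0.2894] d 0.0299 area mm2 535
depth circle 0.5098013281822205 -0.29001620411872864 0.05466092750430107 z 0.01706730759635362
(np.float32(-32.130985), array([ 0.5095, -0.2894]))
t 9.075 at [ 0.5082 -0.2861  0.1086] az -10.13 W 0.0852 q7 0.55 F [-0.2  0.2 -0.6]
 total xyz [ 0.029 -0.023 -1.346] ang [-0.001  0.001 -0.006]
[-0.1   0.46  0.73  1.68 -0.33  1.13  0.55]
```

View pics/r5.png

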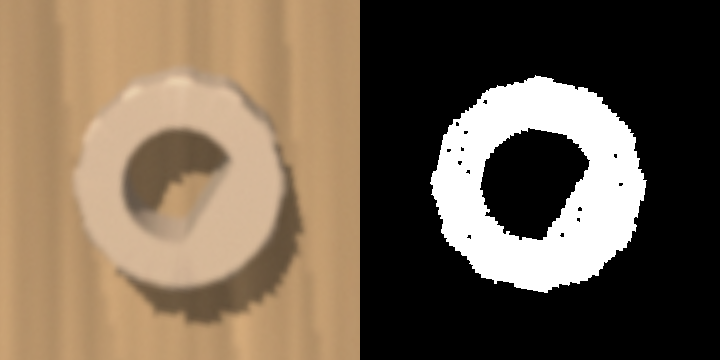

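The medium ring's centre is (0.5098,-0.2892) and its yaw about -31°. I descend and grip.

Emit:
{"method": "play_rows", "body": {"xyz": [[0.02,-0.039,-0.45],[0,0,-0.45],[0,0,-0.3],[0,0,-0.1],[0,0,0],[0,0,0],[0,0,0],[0,0,0],[0,0,0],[0,0,0.4],[0.05,0.3,0.65],[0.05,0.6,0.4]], "angular": [[0,0,0],[0,0,0],[0,0,0],[0,0,0],[0,0,0],[0,0,0],[0,0,0],[0,0,0],[0,0,0],[0,0,0],[0,0,0],[0,0,0.1]], "grip": [1,1,1,1,0,0,0,0,0,0,0,0]}}

```text
time_s: 10.58
ee_pos: [0.5173, -0.221, 0.1236]
tool_rot: [0.743, 0.669, 0.0, 0.002]
ft_force: [1.4, 1.1, -0.6]
gripper_width: 0.0517
```

```bash
python3 - <<'E'
from h import *
plan(.5395,-.0475,.12,10)
E
```

```text
t 10.575 at [ 0.5173 -0.221   0.1236] az -5.96 W 0.0517 q7 0.48 F [ 1.4  1.1 -0.6]
 total xyz [ 0.278  2.169 -0.045] ang [0.002 0.005 0.355]
```

Emit:
{"method": "play_rows", "body": {"xyz": [[0.08,0.55,0],[0.08,0.55,0],[0.08,0.55,0],[0.08,0.5,-0.04],[0,0,0],[0,0,0],[0,0,0]], "angular": [[0,0,0.09],[0,0,0.09],[0,0,0.09],[0,0,0.085],[0,0,0],[0,0,0],[0,0,0]], "grip": [0,0,0,0,0,0,0]}}

```text
time_s: 11.45
ee_pos: [0.5424, -0.0485, 0.1176]
tool_rot: [0.643, 0.766, 0.0, 0.0]
ft_force: [0.5, 0.0, -0.6]
gripper_width: 0.0521
```

```bash
cat >> h.py <<'E'
def look(post=(.556,.0414),zt=None):
    c=cam("wrist");P=cloud(c);e=robot.get_state()["ee_pos"]
    q=P[(P[...,2]>.056)&(P[...,2]<.068)&(np.hypot(P[...,0]-post[0],P[...,1]-post[1])<.02)]
    if len(q)>50: print("post",q.mean(0),len(q),cv2.minEnclosingCircle(q[:,:2].astype(np.float32)))
    h=np.hypot(P[...,0]-post[0],P[...,1]-post[1]); q=P[(h<.033)&(h>.016)&(P[...,2]<.058)]
    if len(q): print("on-post tops z pct",np.percentile(q[:,2],[10,50,90]).round(4),len(q))
    if zt is None:
        q=P[(np.hypot(P[...,0]-e[0],P[...,1]-e[1])<.027)&(P[...,2]<e[2]+.03)&(P[...,2]>e[2]-.01)];zt=np.median(q[:,2])-e[2]
    m=topmask(c,e[0],e[1],e[2]+zt,.04)
    print("ring top rel tcp",zt); a,o=yaw(m,e[0],e[1]); print("ring yaw",a,"off",(o-e[:2]).round(4))
    return c,m,rect(c,e[0],e[1],e[2]+zt)
E
python3 - <<'E'
from h import *
plan(.5571,.0396,.1,10)
c,m,im=look()
np.savez("w6.npz",**c)
E
```

```text
t 11.45 at [ 0.5424 -0.0485  0.1176] az 10.03 W 0.0521 q7 0.39 F [ 0.5  0.  -0.6]
 total xyz [ 0.184  1.101 -0.22 ] ang [ 0.     0.    -0.001]
post [0.55369207 0.04129169 0.06201484] 1094 ((0.5559366941452026, 0.04129169508814812), 0.013077063485980034)
on-post tops z pct [0.028  0.029  0.0299] 4210
ring top rel tcp 0.010748246920873297
ring yaw -11.915727 off [-0.0019  0.0028]
```

The large ring's top is at 0.029, so it is home. The held medium ring's yaw is about -11.9° with an offset of (-2,+3) mm. I move over the post.

Emit:
{"method": "play_rows", "body": {"xyz": [[0.065,0.36,0],[0.065,0.36,-0.15],[0.064,0.365,-0.25],[0,0,0],[0,0,0],[0,0,0]], "angular": [[0,0,0.02],[0,0,0],[0,0,0],[0,0,0],[0,0,0],[0,0,0]], "grip": [0,0,0,0,0,0]}}

```text
time_s: 12.25
ee_pos: [0.5584, 0.0383, 0.086]
tool_rot: [0.636, 0.771, 0.0, 0.0]
ft_force: [-0.2, -0.7, -0.8]
gripper_width: 0.0524
```

```bash
python3 - <<'E'
from h import *
plan(.5579,.0385,.0363,11)
look(zt=.0108)
E
```

```text
t 12.25 at [0.5584 0.0383 0.086 ] az 10.95 W 0.0524 q7 0.27 F [-0.2 -0.7 -0.8]
 total xyz [-0.007  0.002 -0.621] ang [0.    0.001 0.001]
post [0.55548167 0.03504884 0.0624445 ] 228 ((0.5550033450126648, 0.03505294770002365), 0.008196678943932056)
on-post tops z pct [0.0117 0.0288 0.0298] 3111
ring top rel tcp 0.0108
ring yaw -10.88854 off [-0.0017  0.0028]
```

Emit:
{"method": "play_rows", "body": {"xyz": [[-0.008,0.002,-0.15],[0,0,-0.12],[0,0,-0.12],[0,0,-0.12],[0,0,-0.05],[0,0,-0.03],[0,0,0]], "angular": [[0,0,0],[0,0,0],[0,0,0],[0,0,0],[0,0,0],[0,0,0],[0,0,0]], "grip": [0,0,0,0,0,0,0]}}

```text
time_s: 13.18
ee_pos: [0.5575, 0.0401, 0.0381]
tool_rot: [0.635, 0.772, 0.0, -0.0]
ft_force: [-0.3, -0.0, 0.0]
gripper_width: 0.052
```

Emit:
{"method": "play_rows", "body": {"xyz": [[0,0,-0.02],[0,0,0],[0,0,0],[0,0,0],[0,0,0],[0,0,0.3],[0,0,0.6],[0,0,0.4],[0,0,0],[0,0,0]], "angular": [[0,0,0],[0,0,0],[0,0,0],[0,0,0],[0,0,0],[0,0,0],[0,0,0],[0,0,0],[0,0,0],[0,0,0]], "grip": [0,0,1,1,1,1,1,1,1,1]}}

```text
time_s: 14.42
ee_pos: [0.557, 0.0403, 0.1399]
tool_rot: [0.635, 0.772, -0.0, -0.0]
ft_force: [-0.2, 0.4, 0.3]
gripper_width: 0.0858
```

```bash
python3 - <<'E'
from h import *
plan(.4457,-.117,.11,-10.4)
c=cam("wrist");P=cloud(c);h=np.hypot(P[...,0]-.556,P[...,1]-.0414); q=P[(h<.026)&(h>.016)&(P[...,2]<.08)];print(np.percentile(q[:,2],[5,25,50,75,95]).round(4),len(q))
E
```

```text
t 14.425 at [0.557  0.0403 0.1399] az 11.1 W 0.0858 q7 0.23 F [-0.2  0.4  0.3]
 total xyz [-1.391 -1.966 -0.373] ang [-0.001 -0.001 -0.478]
[0.0457 0.0465 0.047  0.0475 0.0481] 1831
```

The medium ring's top is at 0.047, so it is home. On to the small ring.

Emit:
{"method": "play_rows", "body": {"xyz": [[-0.278,-0.393,0],[-0.278,-0.393,-0.05],[-0.278,-0.393,-0.1],[-0.278,-0.393,-0.1],[-0.278,-0.393,-0.1],[0,0,0],[0,0,0],[0,0,0]], "angular": [[0,0,-0.095],[0,0,-0.095],[0,0,-0.095],[0,0,-0.095],[0,0,-0.095],[0,0,0],[0,0,0],[0,0,0]], "grip": [1,1,1,1,1,1,1,1]}}

```text
time_s: 15.48
ee_pos: [0.4468, -0.1161, 0.1123]
tool_rot: [0.767, 0.642, -0.0, -0.0]
ft_force: [-0.0, -0.1, -0.8]
gripper_width: 0.0856
```

```bash
python3 - <<'E'
from h import *
c=cam("wrist");im,m=ring(c,.4457,-.117,.044,name="pics/r7.png");print(yaw(m,.4457,-.117))
plan(.4457,-.117,.004,-10.4)
s=robot.get_state();print(s["joint_pos"].round(2))
E
```

```text
outer c [ 0.4437 -0.1172] d 0.0447 area mm2 1416
inner c [ 0.4431 -0.1173] d 0.0292 area mm2 533
depth circle 0.4433971643447876 -0.11809805780649185 0.044231124222278595 z 0.017006388750552354
(np.float32(5.5923786), array([ 0.4431, -0.1173]))
t 15.525 at [ 0.4468 -0.1162  0.1124] az -10.16 W 0.0854 q7 0.13 F [ 0.1 -0.2 -0.6]
 total xyz [-0.013 -0.011 -1.355] ang [-0.    -0.    -0.005]
[-0.5   0.15  0.75  1.99 -0.12  1.04  0.13]
```

View pics/r7.png

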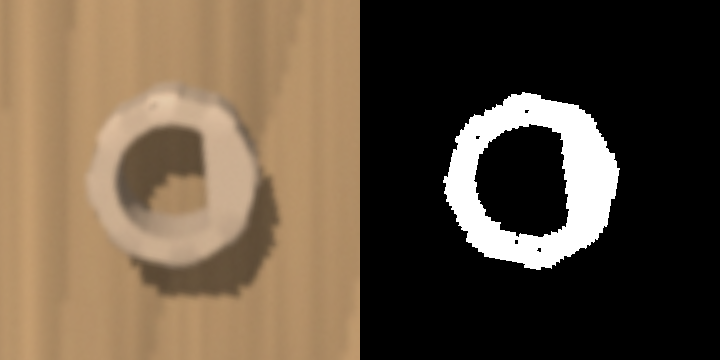

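The small ring's centre is (0.4435,-0.1174) and its yaw about +5.5°. I grip it, lift, and carry it to the standoff while turning -16°.

Emit:
{"method": "play_rows", "body": {"xyz": [[-0.041,-0.015,-0.45],[0,0,-0.45],[0,0,-0.35],[0,0,-0.1],[0,0,0],[0,0,0],[0,0,0],[0,0,0],[0,0,0],[0,0,0],[0,0,0.4],[0.1,0.1,0.6]], "angular": [[0,0,0],[0,0,0],[0,0,0],[0,0,0],[0,0,0],[0,0,0],[0,0,0],[0,0,0],[0,0,0],[0,0,0],[0,0,0],[0,0,0]], "grip": [1,1,1,1,0,0,0,0,0,0,0,0]}}

```text
time_s: 17.02
ee_pos: [0.4498, -0.1107, 0.0853]
tool_rot: [0.768, 0.64, -0.001, -0.001]
ft_force: [0.7, 0.5, -0.3]
gripper_width: 0.0422
```

Emit:
{"method": "play_rows", "body": {"xyz": [[0.25,0.27,0.4],[0.28,0.3,0.15],[0.28,0.3,0],[0,0,0],[0,0,0],[0,0,0]], "angular": [[0,0,-0.12],[0,0,-0.12],[0,0,-0.12],[0,0,0],[0,0,0],[0,0,0]], "grip": [0,0,0,0,0,0]}}

```text
time_s: 17.77
ee_pos: [0.5152, -0.0417, 0.1287]
tool_rot: [0.851, 0.526, 0.0, -0.0]
ft_force: [-0.4, -0.2, -0.1]
gripper_width: 0.0422
```

```bash
python3 - <<'E'
from h import *
plan(.5571,.0396,.1,-26.4)
c,m,im=look(); np.savez("w8.npz",**c)
E
```

```text
t 17.775 at [ 0.5152 -0.0417  0.1287] az -26.55 W 0.0422 q7 -0.25 F [-0.4 -0.2 -0.1]
 total xyz [ 0.524  1.016 -0.358] ang [-0.001  0.     0.003]
post [0.5539413  0.04142338 0.06204457] 995 ((0.5560031533241272, 0.041412826627492905), 0.013090579770505428)
on-post tops z pct [0.0287 0.0466 0.0478] 3724
ring top rel tcp 0.010806465900534523
ring yaw -12.25828 off [-0.0011  0.0015]
```

Emit:
{"method": "play_rows", "body": {"xyz": [[0.175,0.34,0],[0.175,0.34,-0.2],[0.174,0.34,-0.3],[0,0,0],[0,0,0],[0,0,0]], "angular": [[0,0,0.025],[0,0,0],[0,0,0],[0,0,0],[0,0,0],[0,0,0]], "grip": [0,0,0,0,0,0]}}

```text
time_s: 18.58
ee_pos: [0.5579, 0.04, 0.0892]
tool_rot: [0.845, 0.534, 0.001, 0.0]
ft_force: [0.1, -0.0, 0.8]
gripper_width: 0.0422
```

```bash
python3 - <<'E'
from h import *
plan(.5571,.0399,.0542,-25.4)
look(zt=.0108)
E
```

```text
t 18.575 at [0.5579 0.04   0.0892] az -25.43 W 0.0422 q7 -0.32 F [ 0.1 -0.   0.8]
 total xyz [-0.01  -0.002 -0.437] ang [-0.     0.001  0.001]
post [0.55405176 0.03682564 0.06222918] 293 ((0.5559892654418945, 0.04163886606693268), 0.013009857386350632)
on-post tops z pct [0.0124 0.046  0.0475] 3756
ring top rel tcp 0.0108
ring yaw -10.690499 off [-0.0009  0.0014]
```

Emit:
{"method": "play_rows", "body": {"xyz": [[-0.012,-0.002,-0.15],[0,0,-0.12],[0,0,-0.1],[0,0,-0.05],[0,0,-0.03],[0,0,0],[0,0,0]], "angular": [[0,0,0],[0,0,0],[0,0,0],[0,0,0],[0,0,0],[0,0,0],[0,0,0]], "grip": [0,0,0,0,0,0,0]}}

```text
time_s: 19.5
ee_pos: [0.5567, 0.0407, 0.0538]
tool_rot: [0.845, 0.535, 0.0, -0.001]
ft_force: [-7.1, 0.2, 15.2]
gripper_width: 0.0423
```

It bottomed with a 15 N push, which means it is home. I release, rise, turn back along the stand's x, and look at the stack and the knob.

Emit:
{"method": "play_rows", "body": {"xyz": [[0,0,0.01],[0,0,0],[0,0,0],[0,0,0],[0,0,0.3],[0,0,0.6],[0,0.1,0.7],[0.1,0.35,0.65],[0.1,0.45,0.15],[0,0,0],[0,0,0]], "angular": [[0,0,0],[0,0,0],[0,0,0],[0,0,0],[0,0,0],[0,0,0],[0,0,0.11],[0,0,0.11],[0,0,0.11],[0,0,0],[0,0,0]], "grip": [0,1,1,1,1,1,1,1,1,1,1]}}

```text
time_s: 20.88
ee_pos: [0.5724, 0.1122, 0.2447]
tool_rot: [0.769, 0.639, -0.001, -0.0]
ft_force: [-0.3, -0.7, -0.1]
gripper_width: 0.0852
```

```bash
python3 - <<'E'
from h import *
c=cam("wrist");P=cloud(c);np.savez("w9.npz",**c);cv2.imwrite("pics/w9.png",c["frame"])
h=np.hypot(P[...,0]-.556,P[...,1]-.0414); q=P[(h<.0205)&(h>.016)&(P[...,2]<.09)]
if len(q):print("stack top",np.percentile(q[:,2],[5,25,50,75,95]).round(4),len(q))
u=np.array([.18,.9837]);hg=np.array([.556,.0414])+.088*u
d=(P[...,:2]-hg)@u; x=(P[...,:2]-hg)@np.array([.9837,-.18])
k=(abs(x)<.03)&(d>.03)&(d<.16)&(P[...,2]>.075)&(P[...,2]<.16)
for a,b in((.03,.06),(.06,.09),(.09,.105),(.105,.115),(.115,.125),(.125,.14)):
    j=k&(d>=a)&(d<b)
    if j.sum():print(a,j.sum(),"z",np.percentile(P[j][:,2],[5,50,95]).round(4),"x",x[j].min().round(4),x[j].max().round(4))
plan(.593,.245,.2,-10.4)
E
```

```text
stack top [0.0571 0.0643 0.0649 0.0653 0.066 ] 353
0.03 370 z [0.0902 0.0958 0.1019] x -0.0061 0.0049
0.06 468 z [0.1025 0.1085 0.1146] x -0.0064 0.0049
0.09 280 z [0.1152 0.1181 0.1212] x -0.0065 0.0048
0.105 421 z [0.1198 0.1299 0.1333] x -0.0116 0.0113
0.115 411 z [0.1321 0.1334 0.1349] x -0.0119 0.011
0.125 149 z [0.1271 0.1309 0.1329] x -0.012 0.0111
t 20.925 at [0.5724 0.1116 0.2446] az -10.62 W 0.0854 q7 -0.27 F [ 0.1  0.1 -0.3]
 total xyz [ 0.258  1.668 -0.557] ang [ 0.001 -0.001  0.005]
```

View pics/w9.png

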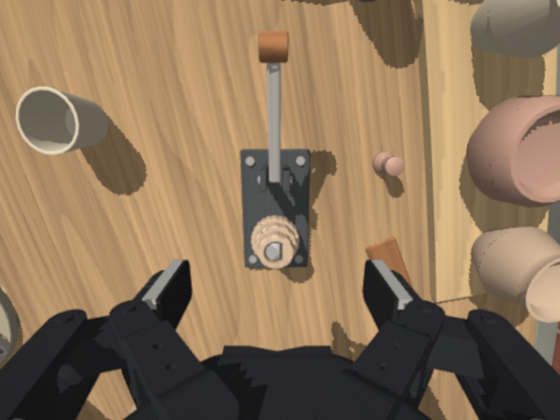

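The stack top is at 0.065 by depth, so all three rings are home. The keeper angle is about 0.40 rad, and the knob centre is at (0.593,0.2458,0.1226). I move above the knob.

Emit:
{"method": "play_rows", "body": {"xyz": [[0.085,0.56,-0.1],[0.085,0.56,-0.2],[0.086,0.56,-0.2],[0,0,0],[0,0,0],[0,0,0]], "angular": [[0,0,0.005],[0,0,0],[0,0,0],[0,0,0],[0,0,0],[0,0,0]], "grip": [1,1,1,1,1,1]}}

```text
time_s: 21.68
ee_pos: [0.5938, 0.2449, 0.2059]
tool_rot: [0.769, 0.64, 0.0, 0.0]
ft_force: [-0.3, -0.3, 0.2]
gripper_width: 0.0854
```

```bash
python3 - <<'E'
from h import *
plan(.593,.2458,.104,-10.4)
E
```

```text
t 21.675 at [0.5938 0.2449 0.2059] az -10.47 W 0.0854 q7 -0.43 F [-0.3 -0.3  0.2]
 total xyz [-0.01   0.012 -1.274] ang [0.    0.001 0.002]
```

Emit:
{"method": "play_rows", "body": {"xyz": [[-0.01,0.012,-0.45],[0,0,-0.45],[0,0,-0.3],[0,0,-0.07],[0,0,0],[0,0,0],[0,0,0],[0,0,0],[0,0,0],[0,0,0],[0,0,0]], "angular": [[0,0,0],[0,0,0],[0,0,0],[0,0,0],[0,0,0],[0,0,0],[0,0,0],[0,0,0],[0,0,0],[0,0,0],[0,0,0]], "grip": [1,1,1,1,0,0,0,0,0,0,0], "force": 25}}

```text
time_s: 23.05
ee_pos: [0.5944, 0.248, 0.1051]
tool_rot: [0.768, 0.641, 0.002, 0.001]
ft_force: [6.2, -0.3, 1.4]
gripper_width: 0.0233
```

```bash
python3 - <<'E'
from h import *
plan(.593,.2458,.104,-10.4)
# arc rows from theta .40
u=np.array([.18,.9837]);e=robot.get_state()["ee_pos"]
th=np.linspace(.40,3.15,25);p=np.c_[np.cos(th)[:,None]*u,np.sin(th)]*.13
print((np.diff(p,axis=0)/.08).round(3).tolist())
E
```

```text
t 23.05 at [0.5944 0.248  0.1051] az -10.32 W 0.0233 q7 -0.4 F [ 6.2 -0.3  1.4]
 total xyz [-0.017 -0.028 -0.013] ang [-0.001  0.005 -0.002]
[[-0.015, -0.081, 0.167], [-0.018, -0.099, 0.156], [-0.021, -0.116, 0.144], [-0.024, -0.131, 0.13], [-0.027, -0.145, 0.113], [-0.029, -0.157, 0.096], [-0.031, -0.167, 0.077], [-0.032, -0.174, 0.057], [-0.033, -0.18, 0.036], [-0.033, -0.182, 0.015], [-0.033, -0.183, -0.006], [-0.033, -0.181, -0.027], [-0.032, -0.177, -0.048], [-0.031, -0.17, -0.068], [-0.03, -0.161, -0.088], [-0.028, -0.151, -0.106], [-0.025, -0.138, -0.123], [-0.022, -0.123, -0.138], [-0.02, -0.107, -0.151], [-0.016, -0.089, -0.163], [-0.013, -0.07, -0.172], [-0.009, -0.05, -0.179], [-0.005, -0.03, -0.184], [-0.002, -0.009, -0.186]]
```

The knob is held at width 23 mm. I start the first half of the arc.

Emit:
{"method": "play_rows", "body": {"xyz": [[-0.015,-0.08,0.167],[-0.018,-0.1,0.156],[-0.021,-0.116,0.144],[-0.024,-0.131,0.13],[-0.027,-0.145,0.113],[-0.029,-0.157,0.096],[-0.031,-0.167,0.077],[-0.032,-0.174,0.057],[-0.033,-0.18,0.036],[-0.033,-0.182,0.015],[-0.033,-0.183,-0.006],[-0.033,-0.181,-0.027]], "angular": [[0,0,0],[0,0,0],[0,0,0],[0,0,0],[0,0,0],[0,0,0],[0,0,0],[0,0,0],[0,0,0],[0,0,0],[0,0,0],[0,0,0]], "grip": [0,0,0,0,0,0,0,0,0,0,0,0]}}

```text
time_s: 24.55
ee_pos: [0.5685, 0.1049, 0.1828]
tool_rot: [0.767, 0.641, 0.003, 0.001]
ft_force: [8.0, 2.0, 3.6]
gripper_width: 0.0233
```

```bash
python3 - <<'E'
from h import *
u=np.array([.18,.9837]);p=np.array([.5718,.128])+.13*np.cos(1.775)*u
plan(p[0],p[1],.072+.13*np.sin(1.775)-.0187,-10.4)
E
```

```text
t 24.55 at [0.5685 0.1049 0.1828] az -10.26 W 0.0233 q7 -0.24 F [8.  2.  3.6]
 total xyz [-0.018 -0.035 -0.028] ang [-0.003  0.009 -0.003]
```

Tracking is good, with about a 3 mm lag and low force. Now the second half.

Emit:
{"method": "play_rows", "body": {"xyz": [[-0.035,-0.19,-0.05],[-0.033,-0.175,-0.068],[-0.032,-0.165,-0.088],[-0.028,-0.151,-0.106],[-0.025,-0.138,-0.123],[-0.022,-0.123,-0.138],[-0.02,-0.107,-0.151],[-0.016,-0.089,-0.163],[-0.013,-0.07,-0.172],[-0.009,-0.05,-0.179],[-0.005,-0.03,-0.184],[-0.002,-0.009,-0.186]], "angular": [[0,0,0],[0,0,0],[0,0,0],[0,0,0],[0,0,0],[0,0,0],[0,0,0],[0,0,0],[0,0,0],[0,0,0],[0,0,0],[0,0,0]], "grip": [0,0,0,0,0,0,0,0,0,0,0,0]}}

```text
time_s: 26.05
ee_pos: [0.5493, -0.0017, 0.0531]
tool_rot: [0.768, 0.64, 0.002, 0.002]
ft_force: [4.4, -5.2, 3.7]
gripper_width: 0.0235
```

```bash
python3 - <<'E'
from h import *
plan(.5484,.0001,.0533,-10.4)
e=robot.get_state()["ee_pos"];print("angle",np.pi-np.arcsin((e[2]+.0187-.072)/.13))
E
```

```text
t 26.05 at [ 0.5493 -0.0017  0.0531] az -10.41 W 0.0235 q7 0.02 F [ 4.4 -5.2  3.7]
 total xyz [-0.011  0.023  0.002] ang [0.002 0.007 0.   ]
angle 3.1427965177900057
```

Emit:
{"method": "play_rows", "body": {"xyz": [[0,0,-0.04],[0,0,0],[0,0,0],[0,0,0],[0,0,0],[0,0,0],[0,-0.1,0.4],[0,-0.4,0.6],[0,-0.4,0.6],[0,-0.2,0.4],[0,0,0],[0,0,0]], "angular": [[0,0,0],[0,0,0],[0,0,0],[0,0,0],[0,0,0],[0,0,0],[0,0,0],[0,0,0],[0,0,0],[0,0,0],[0,0,0],[0,0,0]], "grip": [0,0,1,1,1,1,1,1,1,1,1,1]}}

```text
time_s: 27.55
ee_pos: [0.5465, -0.0865, 0.2076]
tool_rot: [0.767, 0.641, -0.0, -0.001]
ft_force: [-0.1, 0.3, -0.5]
gripper_width: 0.0855
```

```bash
python3 - <<'E'
from h import *
plan(.55,-.08,.2,-10.4)
c=cam("wrist");P=cloud(c);cv2.imwrite("pics/w10.png",c["frame"])
u=np.array([.18,.9837]);hg=np.array([.556,.0414])+.088*u
d=(P[...,:2]-hg)@u; x=(P[...,:2]-hg)@np.array([.9837,-.18])
k=(abs(x)<.005)&(P[...,2]>.07)&(P[...,2]<.1)
for a,b in((-.04,-.02),(-.07,-.05),(-.1,-.08),(-.117,-.1),(-.135,-.125)):
    j=k&(d>=a)&(d<b); print(a,j.sum(),np.median(P[j][:,2]) if j.sum() else 0)
r=np.hypot(P[...,0]-.556,P[...,1]-.0414);
for n,lo,hi in(("small",.015,.021),("med",.0235,.0265),("large",.0285,.0315)):
    q=P[(r>lo)&(r<hi)&(abs(x)>.008)&(P[...,2]<.069)];print(n,np.percentile(q[:,2],[10,50,90]).round(4),len(q))
E
```

```text
t 27.55 at [ 0.5465 -0.0865  0.2076] az -10.24 W 0.0855 q7 0.09 F [-0.1  0.3 -0.5]
 total xyz [ 0.044  0.081 -0.096] ang [-0.001 -0.001 -0.004]
-0.04 0 0
-0.07 307 0.07925498513128224
-0.1 291 0.08088534343221312
-0.117 233 0.08186526591112715
-0.135 142 0.08933933701969018
small [0.064 0.065 0.066] 641
med [0.0402 0.0466 0.0477] 359
large [0.0276 0.0288 0.0298] 284
```

View pics/w10.png

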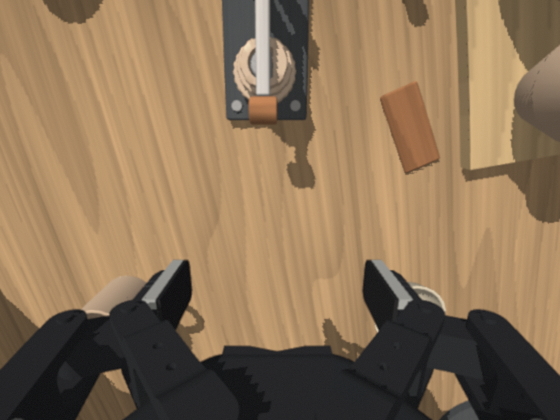

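The keeper bar lies across the stack, but its slope and the knob height give about 3.09 rad. That passes but is not at the stop, probably because the pads lifted it when they opened. I'll press it down with shut fingers.

Emit:
{"method": "play_rows", "body": {"xyz": [[0,0,0],[0,0.2,0],[0.01,0.4,-0.2],[0.014,0.47,-0.5],[0,0,-0.5],[0,0,0],[0,0,0]], "angular": [[0,0,0],[0,0,0],[0,0,0],[0,0,0],[0,0,0],[0,0,0],[0,0,0]], "grip": [0,0,0,0,0,0,0]}}

```text
time_s: 28.48
ee_pos: [0.5495, -0.0018, 0.1138]
tool_rot: [0.768, 0.641, 0.0, 0.0]
ft_force: [0.2, -0.8, 0.3]
gripper_width: 0.0002
```

Emit:
{"method": "play_rows", "body": {"xyz": [[0,0,-0.12],[0,0,-0.06],[0,0,-0.06],[0,0,-0.03],[0,0,0]], "angular": [[0,0,0],[0,0,0],[0,0,0],[0,0,0],[0,0,0]], "grip": [0,0,0,0,0]}}

```text
time_s: 29.1
ee_pos: [0.5487, -0.0017, 0.0907]
tool_rot: [0.768, 0.641, -0.0, -0.0]
ft_force: [0.1, 0.2, -0.2]
gripper_width: 0.0002
```

Emit:
{"method": "play_rows", "body": {"xyz": [[0,0,-0.04],[0,0,-0.04],[0,0,-0.03],[0,0,0],[0,0,0]], "angular": [[0,0,0],[0,0,0],[0,0,0],[0,0,0],[0,0,0]], "grip": [0,0,0,0,0]}}

```text
time_s: 29.72
ee_pos: [0.5491, -0.0018, 0.0836]
tool_rot: [0.768, 0.641, 0.001, -0.0]
ft_force: [-6.5, -0.6, 17.0]
gripper_width: -0.0
```

It reached the stop (z=0.0836, 17 N). I rise and check again.

Emit:
{"method": "play_rows", "body": {"xyz": [[0,0,0.3],[0,-0.2,0.5],[0,-0.5,0.5],[0,-0.4,0.25],[0,0,0],[0,0,0],[0,0,0]], "angular": [[0,0,0],[0,0,0],[0,0,0],[0,0,0],[0,0,0],[0,0,0],[0,0,0]], "grip": [0,0,0,0,0,0,0]}}

```text
time_s: 30.6
ee_pos: [0.5485, -0.0881, 0.205]
tool_rot: [0.767, 0.642, -0.0, -0.001]
ft_force: [-0.5, 0.4, -0.9]
gripper_width: 0.0002
```

```bash
python3 - <<'E'
from h import *
plan(.55,-.08,.2,-10.4)
c=cam("wrist");P=cloud(c)
u=np.array([.18,.9837]);hg=np.array([.556,.0414])+.088*u
d=(P[...,:2]-hg)@u; x=(P[...,:2]-hg)@np.array([.9837,-.18])
k=(abs(x)<.005)&(P[...,2]>.07)&(P[...,2]<.1)
for a,b in((-.07,-.05),(-.1,-.08),(-.117,-.1),(-.135,-.125)):
    j=k&(d>=a)&(d<b); print(a,j.sum(),np.median(P[j][:,2]) if j.sum() else 0)
r=np.hypot(P[...,0]-.556,P[...,1]-.0414);
for n,lo,hi in(("small",.015,.021),("med",.0235,.0265),("large",.0285,.0315)):
    q=P[(r>lo)&(r<hi)&(abs(x)>.008)&(P[...,2]<.069)];print(n,np.percentile(q[:,2],[10,50,90]).round(4),len(q))
E
```

```text
t 30.6 at [ 0.5485 -0.0881  0.205 ] az -10.16 W 0.0002 q7 0.1 F [-0.5  0.4 -0.9]
 total xyz [ 0.019  0.102 -0.063] ang [-0.001 -0.002 -0.005]
-0.07 319 0.07601466540090428
-0.1 300 0.0760019761970219
-0.117 233 0.07599890665950021
-0.135 137 0.08236005989951559
small [0.064  0.0649 0.0659] 638
med [0.0401 0.0466 0.0477] 358
large [0.0275 0.029  0.0299] 287
```

The bar is now level, with its top at 0.0760 all along. All three rings are at their home heights and the arm is clear.

```bash
python3 -c "
from rig import robot
print(robot.hand_in())"
```

```text
the job is handed in; nothing more can be done
None
```

I put the large, medium and small rings on the post in that order, each turned so its flat met the post's flat. I then swung the keeper over by its knob and handed the job in at about 30.7 s. The hand-in reports no verdict.

- **Rings:** The last depth check put the ring tops at 29, 47 and 65 mm. That matches the nominal 30, 48 and 66 mm, given that the depth readings run about 1 mm low.
- **Ring flats:** I did not measure the flats again after release. Just before lowering, the held rings read -10.7° to -11.9° against the stand's -10.4°. All three then dropped fully home.
- **Keeper:** After I first let go of the knob, the check disagreed with a full close, reading only about 3.09 rad. I pressed the knob down with the fingers shut until it met the stop, at 17 N. The bar then measured level within 0.1 mm along its length, which is about 3.14 rad.
- **Other objects:** None of the moves came into contact with the other pots or tools, though I did not re-measure their positions. At hand-in the arm was clear and touching nothing.

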